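# Switch the ball sorter to the other bin and run the batch

### The arm

A 6-joint arm with a two-finger parallel gripper is mounted at the origin on a cart in front of the work surface, level with it; the furniture and walls round the work are solid. World frame = base frame: x ahead of the robot, y to its left, z up, the work surface at z = 0. Lengths are in m, angles in degrees, forces in N, time in s.
With the tool pointing down it reaches from about 0.25 to 0.725 m from the base axis. Payload 9.7 kg.
Tool frame: the origin (TCP) lies on the centre line of the jaws, within the pads' length; the fingertips stand bot.nose_length ahead of it and the grasp point (between the pads) lies 11 mm behind it (bot.nose_length is the distance from the TCP to the fingertips, in m); z points along the fingers, y is the line along which they close (so a half turn about z gives the same grasp; the last joint's range is limited). The gripper opens to 85 mm and grips with 20 to 120 N. Pads are 22 mm wide; open, the fingers measure 114 mm over their backs; the gripper's body (76 mm by 85 mm) begins 54 mm behind the grasp point. The pads swing forward as they close: fully open they stand 13 mm farther back than shut.
Start: joints at [-65.661, 4.979, 10.078, 95.1, 0, 90], TCP at [0.227, -0.501, 0.239] pointing down, gripper open.
Joint ranges: [-179.16, 179.16], [-48.56, 103.87], [-65.8, 70.77], [-126.05, 130.52], [-82.76, 87.17], [-180, 180]. Speed limits (degrees/s): [127.2, 127.2, 147.25, 180, 180, 180].

### API

Orientations are given as [roll, pitch, yaw] about the fixed x, y, z axes, in that order (R = Rz(yaw) Ry(pitch) Rx(roll)).
In Python, from workcell import bot gives the robot as it stands. The module is installed in compiled form; this text tells all that it offers.
- The arm moves only by the shell command python3 -m inch 'ROWS' [OPENING] [FORCE]. ROWS is JSON, a list of rows, each a list of 4 numbers: the shift along the world's x, y, z in cm, then the turn about the world's z in degrees. A call has exactly 8 rows; each row is the pose to reach, as a shift and turn from the pose commanded when the call began; what a row does not reach only later rows make up. A row lasts 1/8 s, in which the tool goes at most 62.5 mm and 10.7 degrees, less where a joint would pass 70% of its speed; a pose out of reach is approached as far as the arm can. A call with a gripper value outside its range is refused whole. OPENING is the finger opening in cm, from 0 to 8.54, set as the call begins (- or left out, the last holds). The fingers move at their own pace and stop on an object; FORCE is the grip in N (left out, the last holds). Time passes only in rows, so rows that repeat a pose let the fingers close, or fill a call up. It gives the time, the measured TCP pose, the force, the opening and the grip force at its end, in the units of the state.
- bot.get_obs(): the state, without advancing time (a new reading comes with each control period).
- bot.camera(name): name is "side" or "top"; returns a dict with "img" (400x640x3 uint8, red, green, blue), "fovy" (degrees; the focal length in pixels is half the picture's height over the tangent of half this angle, whatever the lens; pixels are square), "cx", "cy" (the principal point, pixels), "R" (3x3) and "t" (3): a world point X has camera coordinates R X + t. Camera axes: x right, y down, z forward; pixel columns grow to the right and rows downward; lengths in m; the calibration is good to about 2 mm. A picture is of the moment at which its call begins. There is no depth.
- bot.job_done(): hands the job in; it is judged then, once.
Trained networks look in a picture, given as the dict that the camera call returned (one of the last four; its "shot" number tells which), for a name from the list of things; names that differ only in an ending like _2 or _b are one class to them, and where a whole thing is asked for, a point or a joint stands for the part that bears it (a point fixed in the world has none). Each returns a list of dicts, best first, with "score" (0 to 1); they miss things now and then, are a little off and sometimes report something else, mostly with a low value. They report only what shows in the picture. A call takes as long as a camera call.
- bot.find_in(thing, picture): "point" ([column, row] in pixels, amid what is visible of it).
- bot.landmark_of(thing, picture): "point" ([column, row] in pixels: a listed point, or the origin of a listed thing).
The state is a dict: "time": time; "q": joint angles; "qd": joint speeds; "joint_efforts": joint torques, N m; "ee_pos": TCP position; "tcp_rot": TCP orientation; "wrist_force": force on the tool from outside, world axes, zero at the start; "torque": the same for the moment, N m; "opening": finger opening in m; "grasp_force": force on a finger pad.
Only numpy, scipy, OpenCV 4.12 (cv2) and the standard library are available. Lean on these libraries where they do the work, as an engineer would, in place of code of your own. Each camera call takes 0.05 s, during which the arm holds its last target. There are 200 camera calls.

### The job

The sorter's seesaw gate still tips to the left bin with the brass balls, but the four steel balls waiting in the feed trough belong in the empty bin on the right. With the fingertips press down the raised right-hand end of the gate so that it rocks over its pivot to the right, then push the red plate of the shutter to the left, all the way in, so that all four balls roll down the right chute into the empty bin. Only press and push: grip and lift nothing, do not touch any ball, and leave everything else as it lies.

Things in the scene. Friction and masses are not known exactly. Their poses are not given: they have to be found in the camera images.
- feeder: The ball sorter: fixed blue and grey frame with sheet-metal troughs on a 270 x 210 mm base plate. Origin on the bench top under the pivot of the seesaw gate; x points away from the robot's side, back along the feed trough, y left (to the left bin), z up; these are the 'sorter' axes used below (mm).
- trough_lip (a point): Lower end of the feed trough: middle of its floor edge, 16 mm behind the pivot (sorter x), 190 mm above the bench. The trough (31 mm wide inside, walls 28 high) rises from here along x to its closed end at x = 200, wall tops 257 high. A portal (x = 66 to 84, |y| < 23, 255 high) straddles it, with a guide arm to y = +72, 218 high.
- spout_left (a point): Middle of the left chute's mouth, over the left bin (dark blue, holds the brass balls), 80 mm above the bench. The chute starts under the gate's end and drops outwards to a spout 61 mm wide with its top 140 mm above the bench, 188 mm out from the pivot. Bin: fixed, 166 (x) x 106 x 75 high, centre at sorter x = 30, y = 174.
- spout_right (a point): The same on the right, over the empty right bin (lighter blue), whose centre is at sorter x = 30, y = -174.
- gate (a joint): Seesaw gate, a steel trough 176 mm long (sorter y), 45 wide, rocking on a pin along sorter x 150 mm above the bench. In rad: -0.30 at its stop, LEFT end down (as found); 0 level; +0.30 at its stop, RIGHT end down. Top-heavy (brass disc weight over the pivot, top 214 mm high, |y| < 35): past level it falls to that side by itself and stays. About 0.7 N on a pad starts it.
- pad_left (a point): Centre of the top of the gate's left thumb pad, a flat red 31 x 31 mm plate on the robot's side of the gate (sorter x = -49, y = 78), 24 mm above the pin when level. It moves with the gate, 23 mm up or down from level.
- pad_right (a point): The same on the right (78 mm right of the pivot); raised as found: about 197 mm above the bench up, 151 mm down. Nothing stands under or over the pads.
- gate_weight (a point): Centre of the gate's brass disc weight, 36 mm across, 18 thick (sorter x), standing 46 mm above the pin, 35 mm towards the robot from the pivot; it swings 14 mm to either side with the gate.
- shutter (a joint): The shutter blade across the feed trough at sorter x = 75. In m along sorter +y: 0 closed (up to 0.005 as found), 0.045 fully in, where its window lines up with the trough and the balls roll out. It stays where it is left; it takes about 2 N to slide.
- shutter_face (a point): Centre of the red outer face of the shutter's push plate, on the right side of the trough; the face is 27 mm wide (x) and 42 mm high, upright, looks to sorter -y, at 227 mm above the bench; push it to sorter +y (left). 83 mm right of the trough's middle when closed, 38 mm when fully in. Free air to its right.
- steel_ball_1: Steel ball 1 of 4, 24 mm, origin at its centre; waits in line in the feed trough behind the shutter (first in line)
- steel_ball_2: Steel ball 2 of 4, 24 mm, origin at its centre; waits in line in the feed trough behind the shutter
- steel_ball_3: Steel ball 3 of 4, 24 mm, origin at its centre; waits in line in the feed trough behind the shutter
- steel_ball_4: Steel ball 4 of 4, 24 mm, origin at its centre; waits in line in the feed trough behind the shutter
- brass_ball_1: Brass ball 1 of 3, 24 mm, origin at its centre, loose in the left bin
- brass_ball_2: Brass ball 2 of 3, 24 mm, origin at its centre, loose in the left bin
- brass_ball_3: Brass ball 3 of 3, 24 mm, origin at its centre, loose in the left bin
- bearing: Bystander: ball bearing ring, 52 mm across, 15 high, lying on the bench in front of the sorter; origin under its middle
- nut: Bystander: hex nut, 27 mm, 12 high, on the bench in front of the sorter; origin under its middle
- wrench: Bystander: steel combination wrench, 190 x 27 x 7, on the bench in front of the sorter; origin under its middle
- spray_can: Bystander: blue and yellow spray can, 59 mm across, 190 high, left of the left bin; origin under its middle
- tape_roll: Bystander: roll of blue tape, 94 mm across, 26 high, left of the left bin; origin under its middle

How it is judged:
By the outcome, as a careful person would: the job done as asked, in the order asked, and still so for the second after the job is handed in, with the robot touching nothing.
It also fails if it takes over 42 s, if anything falls off the work surface, if the arm or the gripper's body presses on something with over 40 N, if the wrist force passes 120 N, or if a joint passes its speed limit or range.

## Working session

There is one attempt and no reset: what is moved stays moved. The work goes in short steps, Python scripts to look and compute and a shell command to move; the robot and the scene stay as the last step left them, time stands still between calls to the robot, and variables do not carry over. Pictures are saved under pics/ and viewed, at most 10 in all, crops included, and the job is handed in when it is done.

```bash
mkdir -p pics
cat > h.py <<'E'
import numpy as np, cv2
from scipy.optimize import least_squares
from workcell import bot
def K(c):
    f=200/np.tan(np.radians(c["fovy"])/2); return f,c["cx"],c["cy"]
def proj(c,X):
    f,cx,cy=K(c); p=np.atleast_2d(X)@np.array(c["R"]).T+np.array(c["t"]); return np.c_[cx+f*p[:,0]/p[:,2],cy+f*p[:,1]/p[:,2]]
E
python3 - <<'E'
from h import *
print(bot.nose_length,bot.get_obs())
P={'trough_lip':(16,0,190),'spout_left':(None),'pad_left':(-49,78,151),'pad_right':(-49,-78,197),'shutter_face':(75,-83,227),'gate_weight':(-35,14,196)}
cs={n:bot.camera(n) for n in("side","top")}
for n,c in cs.items():
    cv2.imwrite(f"pics/{n}0.png",c["img"][:,:,::-1])
    R=np.array(c["R"]);print(n,c["fovy"],-R.T@c["t"],R[2])
obs=[]
for n,c in cs.items():
    for k in list(P)+['spout_right','feeder','steel_ball_1','nut','wrench','bearing']:
        r=bot.landmark_of(k,c)
        print(n,k,[(np.round(d["point"]).tolist(),round(d["score"],2)) for d in r[:4]])
        if P.get(k) and r and r[0]["score"]>.4: obs.append((n,k,r[0]["point"],P[k]))
def w(p,P): 
    c,s=np.cos(p[2]),np.sin(p[2]); x,y,z=np.array(P)/1000
    return [p[0]+c*x-s*y,p[1]+s*x+c*y,z]
f=lambda p:np.concatenate([proj(cs[o[0]],w(p,o[3]))[0]-o[2] for o in obs])
s=least_squares(f,[.5,0,0],loss='soft_l1',f_scale=2)
print(s.x,np.degrees(s.x[2]))
for o,e in zip(obs,f(s.x).reshape(-1,2)):print(o[:2],e.round(1))
for k in P:
    if P[k]: print(k,np.round(w(s.x,P[k]),4))
np.save("pose.npy",s.x)
E
```

```text
0.008 {'time': 0.0, 'q': array([-6.56626874e+01,  5.01166283e+00,  1.00320511e+01,  9.50983737e+01,
        3.74569926e-04,  9.00007827e+01]), 'qd': array([ 0.07525781, -0.0847917 ,  0.01512768, -0.0215455 , -0.08962322,
        0.02485613]), 'joint_efforts': array([-1.87143734e-03, -5.20384848e+01,  4.64806151e+01,  1.62045378e-02,
        4.09533357e-05, -3.55053523e-06]), 'ee_pos': array([ 0.22656882, -0.50091987,  0.23855613]), 'tcp_rot': array([-1.79922015e+02, -3.73504213e-04,  2.43365294e+01]), 'wrist_force': array([ 0.08750424,  0.93614015, -0.83600955]), 'torque': array([0.02058805, 0.05019943, 0.00512517]), 'grasp_force': 0.0, 'opening': 0.08513655702749946}
side 52.71220235963863 [ 0.55713376 -0.37133949  0.72189637] [-0.01186305  0.76673761 -0.641851  ]
top 45.73725570865353 [0.39511323 0.28641887 1.18527298] [ 0.16047109 -0.00446402 -0.98703045]
side trough_lip [([299.0, 213.0], 0.6), ([343.0, 220.0], 0.58), ([386.0, 192.0], 0.55), ([289.0, 301.0], 0.19)]
side spout_left [([296.0, 213.0], 0.63), ([405.0, 180.0], 0.3)]
side pad_left [([296.0, 219.0], 0.97)]
side pad_right
[... 883 characters left out ...]
, 0.42), ([332.0, 125.0], 0.42)]
top nut [([405.0, 237.0], 0.64), ([287.0, 226.0], 0.64)]
top wrench [([378.0, 230.0], 0.86)]
top bearing []
[0.58024055 0.20654384 0.5147817 ] 29.49481859658468
('side', 'trough_lip') [42.6  3.7]
('side', 'pad_left') [-0.8 -1.8]
('side', 'pad_right') [1.2 3.5]
('side', 'shutter_face') [-1.3 -2.6]
('side', 'gate_weight') [0.6 0.3]
('top', 'trough_lip') [-0.7  0.9]
('top', 'pad_left') [-1.7 -2.4]
('top', 'pad_right') [2.5 1.9]
('top', 'shutter_face') [-1.2  1.1]
('top', 'gate_weight') [0.7 0.4]
trough_lip [0.5942 0.2144 0.19  ]
pad_left [0.4992 0.2503 0.151 ]
pad_right [0.576  0.1145 0.197 ]
shutter_face [0.6864 0.1712 0.227 ]
gate_weight [0.5429 0.2015 0.196 ]
```

View pics/side0.png

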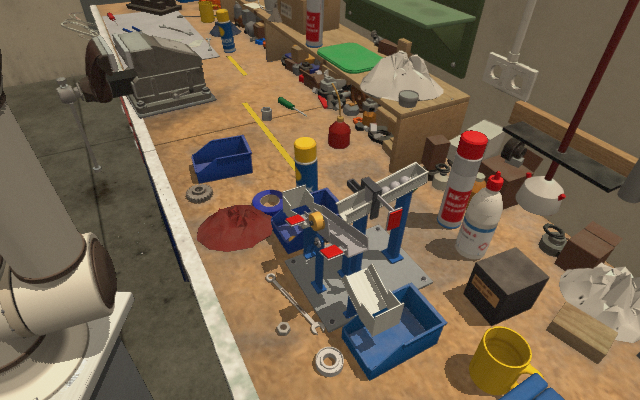

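View pics/top0.png

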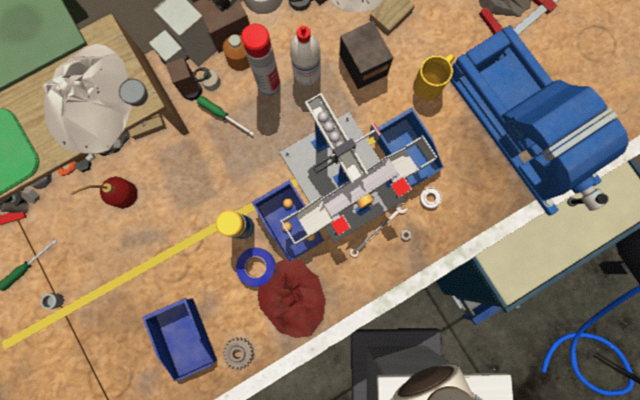

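The pictures show the sorter turned about 30°. The raised right pad is at top (400,184), the shutter plate at side (395,222) and top (376,131), and there is free air right of the plate. The pads' y also shifts with the tilt, so I'll refit with that and drop the false lip detection.

```bash
cat >> h.py <<'E'
def w(p,P):
    c,s=np.cos(p[2]),np.sin(p[2]); x,y,z=np.array(P)/1000
    return np.array([p[0]+c*x-s*y,p[1]+s*x+c*y,z])
E
python3 - <<'E'
from h import *
P={'trough_lip':(16,0,190),'pad_left':(-49,81.6,150),'pad_right':(-49,-67.4,196),'shutter_face':(75,-83,227),'gate_weight':(-35,13.6,194),'spout_right':(0,-188,80),'feeder':(0,0,0)}
cs={n:bot.camera(n) for n in("side","top")}
obs=[]
for n,c in cs.items():
    for k in P:
        r=bot.landmark_of(k,c)
        if k in('spout_right','feeder') or (n,k)==('side','trough_lip'):continue
        if r and r[0]["score"]>.4: obs.append((n,k,r[0]["point"],P[k]))
f=lambda p:np.concatenate([proj(cs[o[0]],w(p,o[3]))[0]-o[2] for o in obs])
s=least_squares(f,[.58,.2,.5],loss='soft_l1',f_scale=2)
print(s.x,np.degrees(s.x[2]))
for o,e in zip(obs,f(s.x).reshape(-1,2)):print(o[:2],e.round(1))
np.save("pose.npy",s.x)
for q in [(-49,-67.4,196),(-49,-82,150),(75,-83,227),(75,-38,227),(75,-130,227),(-49,-67.4,300)]:print(q,w(s.x,q).round(4))
E
```

```text
[0.58452696 0.2026278  0.51590767] 29.559332112751672
('side', 'pad_left') [-87.5  24.2]
('side', 'pad_right') [0.9 0.9]
('side', 'shutter_face') [ 4.  -1.5]
('side', 'gate_weight') [ 0.8 -0.6]
('top', 'trough_lip') [ 2.1 -0.5]
('top', 'pad_left') [-0.9 -2. ]
('top', 'pad_right') [-3.4  2.1]
('top', 'shutter_face') [0.8 3. ]
('top', 'gate_weight') [-0.8  0.8]
(-49, -67.4, 196) [0.5752 0.1198 0.196 ]
(-49, -82, 150) [0.5824 0.1071 0.15  ]
(75, -83, 227) [0.6907 0.1674 0.227 ]
(75, -38, 227) [0.6685 0.2066 0.227 ]
(75, -130, 227) [0.7139 0.1265 0.227 ]
(-49, -67.4, 300) [0.5752 0.1198 0.3   ]
```

Run:
```python
from h import *
P={'pad_left':(-49,81.6,150),'pad_right':(-49,-67.4,196),'shutter_face':(75,-83,227)}
p0=np.load("pose.npy"); obs=[]
cs={n:bot.camera(n) for n in("side","top")}
for n,c in cs.items():
    im=c["img"].astype(int); m=((im[:,:,0]>150)&(im[:,:,1]<75)&(im[:,:,2]<75)).astype(np.uint8)
    nn,_,st,ce=cv2.connectedComponentsWithStats(m)
    for k in P:
        if (n,k)==('top','shutter_face'):continue
        q=proj(c,w(p0,P[k]))[0]; i=1+np.argmin(np.linalg.norm(ce[1:]-q,axis=1)+50*(st[1:,4]<25))
        print(n,k,q.round(1),ce[i].round(1),st[i]); obs.append((n,k,ce[i],P[k]))
f=lambda p:np.concatenate([proj(cs[o[0]],w(p,o[3]))[0]-o[2] for o in obs])
s=least_squares(f,p0,loss='soft_l1',f_scale=2)
print(s.x,np.degrees(s.x[2]),f(s.x).reshape(-1,2).round(1))
np.save("pose.npy",s.x)
for q in [(-49,-67.4,196),(-49,-82,150),(75,-83,227),(75,-38,227),(75,-130,227)]:print(q,w(s.x,q).round(4))
```

```text
side pad_left [295.9 217.8] [294.7 219. ] [286 215  18  10 104]
side pad_right [331.5 249.7] [331.3 250.9] [321 245  22  13 166]
side shutter_face [396.4 221. ] [395.5 211.2] [390 209  12   5  15]
top pad_left [338.4 224.1] [339.7 225.4] [331 217  18  17 175]
top pad_right [399.4 186.2] [400.5 186.9] [392 179  18  17 187]
[0.58205538 0.2024956  0.55204003] 31.629563771956633 [[-0.9 -0.3]
 [ 0.5 -1. ]
 [-0.1  8.3]
 [ 0.2  0.6]
 [-0.9 -0.9]]
(-49, -67.4, 196) [0.5757 0.1194 0.196 ]
(-49, -82, 150) [0.5833 0.107  0.15  ]
(75, -83, 227) [0.6894 0.1712 0.227 ]
(75, -38, 227) [0.6658 0.2095 0.227 ]
(75, -130, 227) [0.7141 0.1311 0.227 ]
```

```bash
python3 -m inch '[[0,0,6,0],[1,3,11,1],[3,8,12,2],[4,14,12,3],[5,20,12,4],[6,26,12,5],[8,32,12,6],[10,37,12,7]]' 0 20
```

```text
time: 3.2
ee_pos: [0.3266, -0.1292, 0.3597]
tcp_rot: [179.9, -0.1, 31.4]
wrist_force: [0.9, -0.7, 0.2]
opening: -0.0002
grasp_force: 0.0
```

```bash
python3 -m inch '[[4,4,0,0],[8,8,0,0],[12,12,0,0],[16,16,0,0],[20,20,0,0],[25.2,23.9,-3,0],[25.2,23.9,-7,0],[25.2,23.9,-11,0]]'
python3 - <<'E'
from h import *
c=bot.camera("side"); cv2.imwrite("pics/s1.png",cv2.resize(c["img"][120:370,220:470,::-1],None,fx=2.4,fy=2.4))
E
```

```text
time: 4.2
ee_pos: [0.5793, 0.1088, 0.2466]
tcp_rot: [-180.0, 0.1, 31.4]
wrist_force: [-0.8, -0.1, -0.2]
opening: 0.0001
grasp_force: 0.0
```

View pics/s1.png

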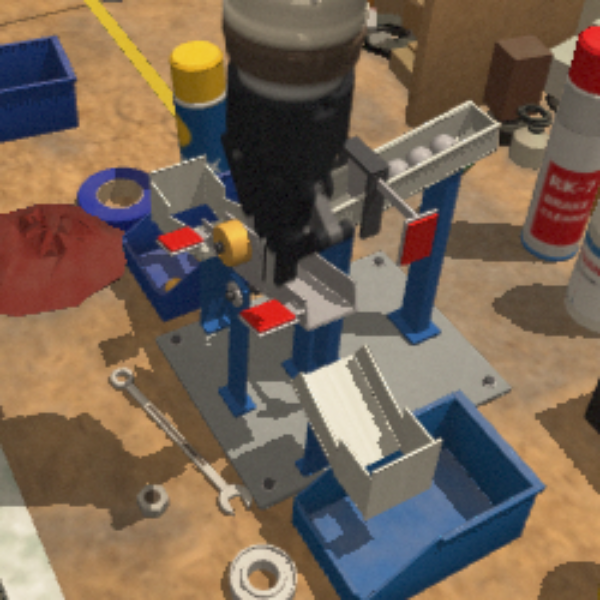

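The pad is at (268,316) in the crop and the fingertips above it at about (285,280). I'll check that against the projection.

Run:
```python
from h import *
c=bot.camera("side"); g=lambda X:((proj(c,X)[0]-[220,120])*2.4).round(0)
e=bot.get_obs()["ee_pos"]; p=np.load("pose.npy")
print(g(e-[0,0,.008]),g(w(p,(-49,-67.4,196))))
for x in(-64.5,-33.5):
  for y in(-52,-82):print(x,y,g(w(p,(x,y,196-.31*(y+67)))))
```

```text
[273. 285.] [268. 312.]
-64.5 -52 [240. 310.]
-64.5 -82 [261. 328.]
-33.5 -52 [275. 296.]
-33.5 -82 [297. 313.]
```

```bash
python3 -m inch '[[-0.2,0,-2.5,0],[-0.2,0,-4,0],[-0.2,0,-5,0],[-0.2,0,-6,0],[-0.2,0,-7,0],[-0.2,0,-8,0],[-0.2,0,-8.3,0],[-0.2,0,-8.3,0]]'
python3 - <<'E'
from h import *
c=bot.camera("side"); cv2.imwrite("pics/s2.png",cv2.resize(c["img"][120:370,220:470,::-1],None,fx=2.4,fy=2.4))
E
```

```text
time: 5.3
ee_pos: [0.5766, 0.1079, 0.1661]
tcp_rot: [-180.0, 0.0, 31.3]
wrist_force: [0.3, 0.6, -0.5]
opening: -0.0002
grasp_force: 0.0
```

View pics/s2.png

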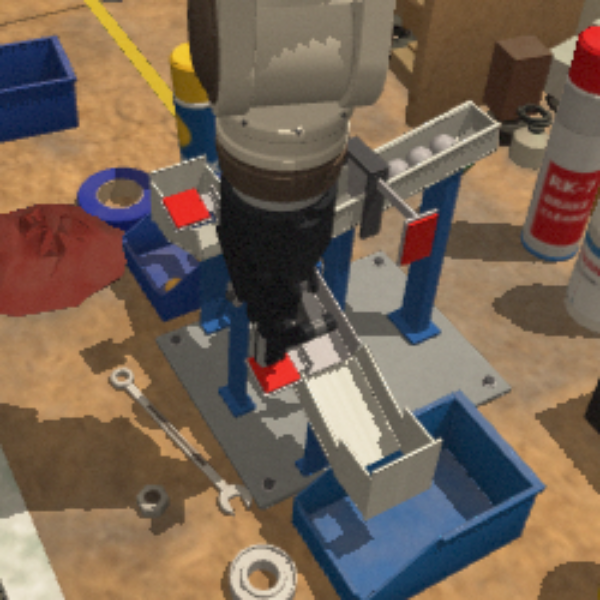

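The gate has rocked over: the right pad is down at (272,372) and the left pad is up at (186,207). Next I'll lift clear and go to the right of the shutter plate.

```bash
python3 -m inch '[[0,0,5,0],[0,0,10,0],[0,0,13.5,0],[5,0.5,13.5,0],[10,2,13.5,0],[12.5,3.7,13.5,0],[12.5,3.7,9.5,0],[12.5,3.7,5.3,0]]'
python3 - <<'E'
from h import *
e=bot.get_obs()["ee_pos"]; p=np.load("pose.npy")
d=e[:2]-p[:2];c,s=np.cos(p[2]),np.sin(p[2]);print("sorter",d@[c,s],d@[-s,c],e[2])
c=bot.camera("side"); cv2.imwrite("pics/s3.png",cv2.resize(c["img"][120:370,220:470,::-1],None,fx=2.4,fy=2.4))
c=bot.camera("top"); cv2.imwrite("pics/t3.png",cv2.resize(c["img"][80:260,270:450,::-1],None,fx=3,fy=3))
E
```

```text
time: 6.35
ee_pos: [0.7032, 0.1454, 0.2179]
tcp_rot: [180.0, -0.1, 31.4]
wrist_force: [-0.2, -0.4, 0.1]
opening: -0.0002
grasp_force: 0.0
sorter 0.07320690327378397 -0.11210719266791053 0.2178747741510762
```

View pics/s3.png

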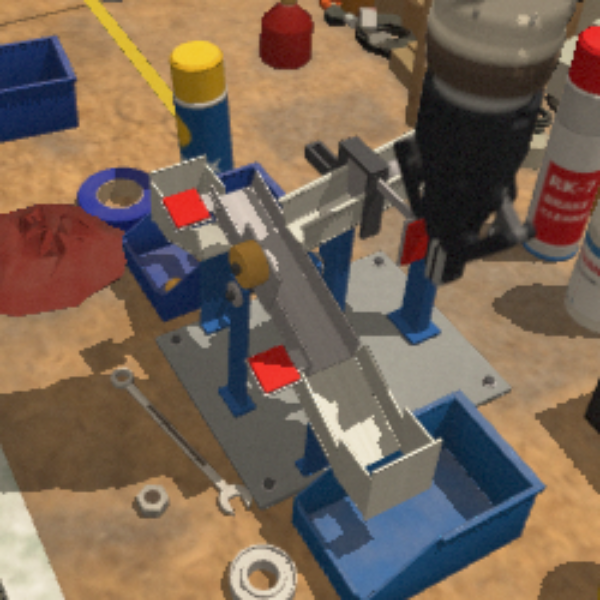

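View pics/t3.png

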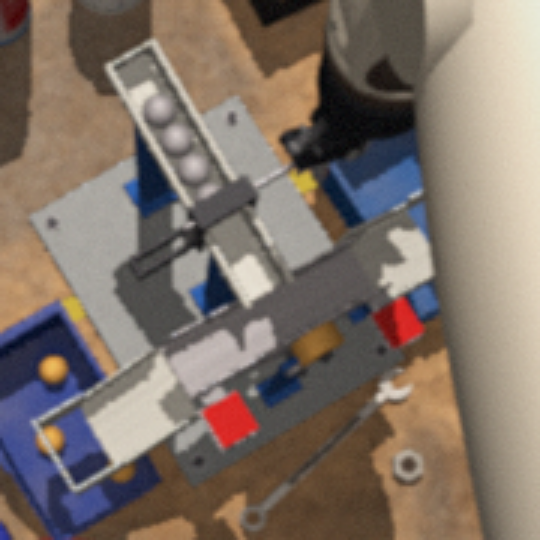

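The gate stays down on the right and the fingers stand just right of the plate: fingers (445,250), plate (413,240) in the side crop. Now I'll push along sorter +y.

```bash
python3 -m inch '[[-0.5,0.85,0,0],[-0.8,1.3,0,0],[-1.1,1.75,0,0],[-1.4,2.25,0,0],[-1.7,2.75,0,0],[-2.0,3.25,0,0],[-2.35,3.8,0,0],[-2.35,3.8,0,0]]'
python3 - <<'E'
from h import *
c=bot.camera("side"); cv2.imwrite("pics/s4.png",cv2.resize(c["img"][120:370,220:470,::-1],None,fx=2.4,fy=2.4))
E
```

```text
time: 7.45
ee_pos: [0.6777, 0.1835, 0.2191]
tcp_rot: [-180.0, 0.0, 31.4]
wrist_force: [0.5, 0.4, -0.3]
opening: 0.0
grasp_force: 0.0
```

View pics/s4.png

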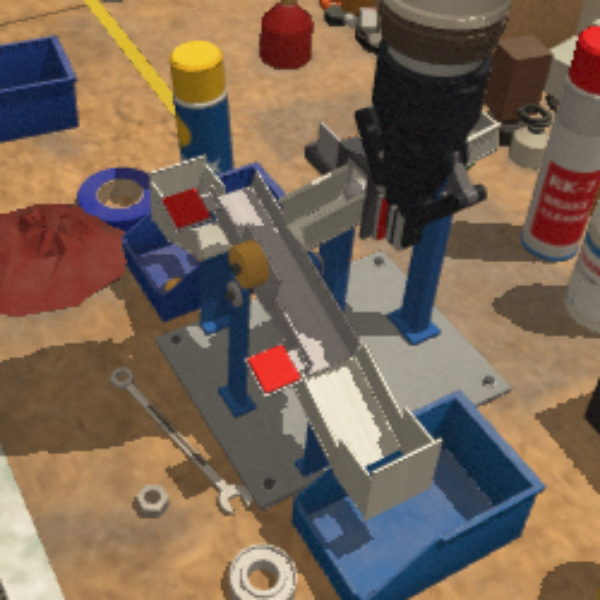

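The plate is moving, seen at (383,215), just left of the fingers. I'll raise a little so the knuckle stays clear of the portal, and keep pushing.

```bash
python3 -m inch '[[0,0,0.6,0],[0,0,1.2,0],[-0.2,0.3,1.2,0],[-0.35,0.55,1.2,0],[-0.5,0.8,1.2,0],[-0.6,1.0,1.2,0],[-0.7,1.15,1.2,0],[-0.7,1.15,1.2,0]]'
python3 - <<'E'
from h import *
e=bot.get_obs()["ee_pos"]; p=np.load("pose.npy")
d=e[:2]-p[:2];c,s=np.cos(p[2]),np.sin(p[2]);print("sorter",d@[c,s],d@[-s,c],e[2])
E
```

```text
time: 8.5
ee_pos: [0.672, 0.1929, 0.2314]
tcp_rot: [179.8, -0.0, 31.3]
wrist_force: [4.4, -8.2, 0.7]
opening: -0.0001
grasp_force: 5.1
sorter 0.07156627323359521 -0.0553443079079234 0.23136424569972874
```

```bash
python3 -m inch '[[-0.1,0.15,0,0],[-0.15,0.25,0,0],[-0.15,0.25,0,0],[-0.15,0.25,0,0],[-0.15,0.25,0,0],[-0.15,0.25,0,0],[-0.15,0.25,0,0],[-0.15,0.25,0,0]]'
python3 - <<'E'
from h import *
e=bot.get_obs()["ee_pos"]; p=np.load("pose.npy")
d=e[:2]-p[:2];c,s=np.cos(p[2]),np.sin(p[2]);print("sorter",d@[c,s],d@[-s,c],e[2])
a=bot.camera("side")["img"][120:320,220:470,::-1];b=bot.camera("top")["img"][80:280,260:460,::-1]
cv2.imwrite("pics/s5.png",cv2.resize(np.hstack([a,b]),None,fx=1.75,fy=1.75,interpolation=cv2.INTER_CUBIC))
E
```

```text
time: 9.5
ee_pos: [0.6719, 0.1931, 0.2314]
tcp_rot: [179.6, -0.0, 31.1]
wrist_force: [11.9, -17.3, 0.3]
opening: 0.0
grasp_force: 11.0
sorter 0.07153512611240076 -0.055111357610282574 0.23142165050824437
```

View pics/s5.png

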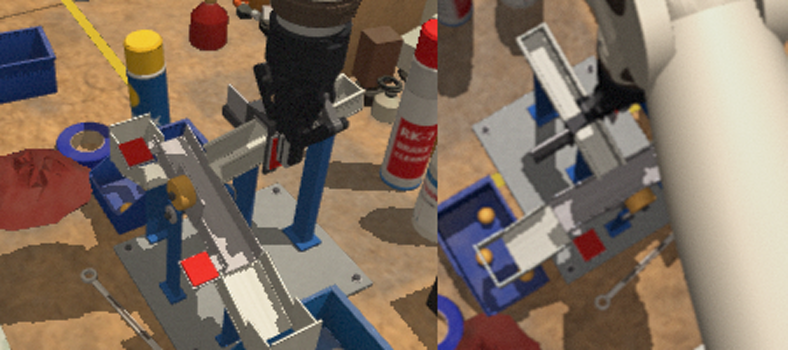

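The force rises (21 N) with no further travel, and the position matches the end stop. The trough looks empty in the top view. I'll back off to the right, lift away and check.

```bash
python3 -m inch '[[1,-1.6,0,0],[2.2,-3.6,0,0],[3,-5,0,0],[3,-6,4,0],[1,-9,8,0],[-3,-13,10,0],[-7,-18,10,0],[-11,-23,10,0]]'
python3 - <<'E'
from h import *
a=bot.camera("side");b=bot.camera("top")
for c in(a,b):print([(np.round(d["point"]).tolist(),round(d["score"],2)) for d in bot.find_in("steel_ball_1",c)])
cv2.imwrite("pics/s6.png",cv2.resize(np.hstack([a["img"][130:380,220:470,::-1],b["img"][80:330,230:480,::-1]]),None,fx=1.6,fy=1.6,interpolation=cv2.INTER_CUBIC))
E
```

```text
time: 10.6
ee_pos: [0.5604, -0.0323, 0.3314]
tcp_rot: [180.0, -0.0, 31.4]
wrist_force: [0.5, -0.0, 0.5]
opening: -0.0
grasp_force: 0.0
[([377.0, 342.0], 0.58), ([362.0, 350.0], 0.52), ([343.0, 264.0], 0.52), ([399.0, 336.0], 0.4)]
[([394.0, 132.0], 0.39), ([425.0, 175.0], 0.38)]
```

View pics/s6.png

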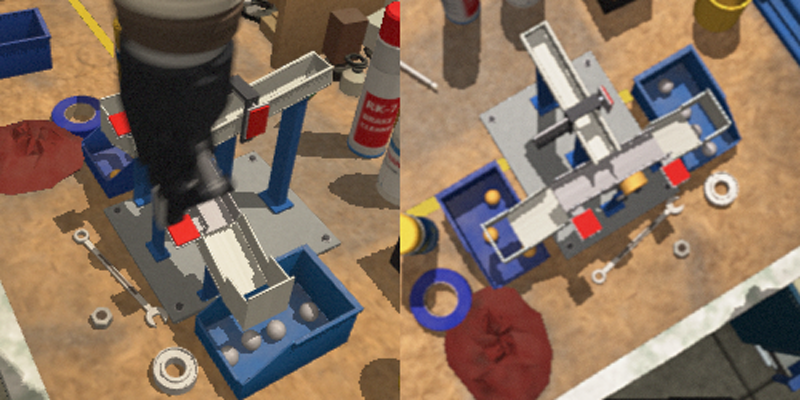

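All four steel balls lie in the right bin, at side crop (230,355), (250,341), (277,328) and (308,312). The trough is empty, the gate is down on the right, the shutter is in, and the arm is clear.

```bash
python3 -m inch '[[0,0,1,0],[0,0,2,0],[0,0,3,0],[0,0,3,0],[0,0,3,0],[0,0,3,0],[0,0,3,0],[0,0,3,0]]' && python3 -c "from workcell import bot; print(bot.job_done())"
```

```text
time: 11.8
ee_pos: [0.5615, -0.0307, 0.3612]
tcp_rot: [-180.0, 0.0, 31.3]
wrist_force: [-0.9, 0.3, -1.1]
opening: -0.0002
grasp_force: 0.0
the job is handed in; nothing more can be done
None
```

I tipped the gate to the right and pushed the shutter in to its stop; the last pictures show all four steel balls in the right bin, and I handed the job in at about 12 s (no verdict was returned).

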